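# Start the misting line at the greenhouse bench

### The job

Start the misting line at its control box, using the closed fingers: first press down the raised far end of the rocker so that it tips fully over, then push the long bar key fully in so that it stays in, and last press the flat round button fully down, hold it down for two seconds and let it come back up. Do not press the domed button, keep to that order, and pick up nothing: leave the two plant pots, the brass coupling and the trowel where they are.

Things in the scene. Friction and masses are not known exactly. Their poses are not given: they have to be found in the camera images.
- panel: White control box fixed to the bench, 136 (x) x 406 (y) x 60 mm high; origin at the centre of its underside, z up; -x faces the robot, yaw within 0.4 rad. On the flat lid, 60 mm above the bench, four units stand in a row along y at -150, -75, 0 and +75 mm, in an order that changes. All caps are black, on bright metal base plates.
- rocker_unit: Fixed unit of the rocker switch: 30 mm wide (y), 48 mm long (x), two 24 mm halves meeting in a shallow V over the hinge, which lies along y, 14 mm above the lid. Its origin is the centre of its 64 x 62 x 6 mm metal base plate's underside, on the lid; its axes are those of the panel. 
- rocker_far (a point): Point on the top face of the far half (towards the panel's +x), 18 mm from the hinge; moves with the rocker. Press here, straight down. At the start the near half lies level, its top 17 mm above the lid, and the far half slopes up to its end 25 mm above the lid. Tipped over, the far half lies level at 17 mm. It takes about 4 to 5 N and stays where it is left.
- rocker (a joint): Rocker angle, rad: 0 = off, far end up; 0.34 = fully tipped over, far end down (end stop). Starts at 0 to 0.05.
- key_unit: Fixed unit of the bar key. Its origin is the centre of its 64 x 62 x 6 mm metal base plate's underside, on the lid; its axes are those of the panel. 
- key_top (a point): Centre of the top face of the bar key, a flat oblong cap 22 (x) x 48 mm (y), its long side along the row of units; 20 mm above the lid when out, 12 mm when fully in. It moves with the key. Pressing takes about 4 N; the key has no return spring and stays where it is pushed.
- key (a joint): How far the bar key is in, m: 0 = out, 0.008 = fully in (end stop). Starts at 0 to 0.001.
- start_unit: Fixed unit of the flat round button. Its origin is the centre of its 64 x 62 x 6 mm metal base plate's underside, on the lid; its axes are those of the panel. 
- start_top (a point): Centre of the top face of the flat round button, 32 mm in diameter; 20 mm above the lid when up, 13 mm when fully down; it moves with the button. A spring returns it: about 2 N to begin, 6 N fully down.
- start (a joint): How far the flat round button is down, m: 0 = up, 0.007 = fully down (end stop).
- dome_unit: Fixed unit of the domed button, not to be pressed. Its origin is the centre of its 64 x 62 x 6 mm metal base plate's underside, on the lid; its axes are those of the panel. 
- dome_top (a point): Top of the domed, mushroom-shaped button, 43 mm in diameter, 32 mm above the lid: the tallest control. A spring returns it.
- dome (a joint): How far the domed button is down, m: 0 = up, 0.006 = fully down. Leave it up.
- pot: Loose terracotta pot with a seedling: 76 mm in diameter, 64 mm high, about 120 mm with the leaves; origin at the centre of its underside. Stands beyond the box. Leave alone.
- pot2: Loose black plastic pot with a seedling: 66 mm in diameter, 60 mm high, about 110 mm with the leaves; origin at the centre of its underside. Stands beyond the box. Leave alone.
- coupling: Loose brass hose coupling, 28 mm in diameter and 40 mm high, standing on the lid at the +y end; origin at the centre of its underside. Leave alone.
- trowel: Loose flat hand trowel about 200 mm long, lying on the bench between the robot and the box, roughly along the box, handle end towards its -y; origin near its middle. Leave alone.

How it is judged:
By the outcome, as a careful person would: the job done as asked, in the order asked, and still so for the second after the job is handed in, with the robot touching nothing.
It also fails if it takes over 45 s, if anything falls off the work surface, if the arm or the gripper's body presses on something with over 40 N, if the wrist force passes 120 N, or if a joint passes its speed limit or range.

### The arm

A 7-joint arm with a two-finger parallel gripper is mounted at the origin on the work surface. World frame = base frame: x ahead of the robot, y to its left, z up, the work surface at z = 0. Lengths are in mm, angles in rad, forces in N, time in s.
With the tool pointing down it reaches from about 400 to 875 mm from the base axis. Payload 4.4 kg.
Tool frame: the origin (TCP) lies at the very end of the fingers, on their centre line; the grasp point (between the pads) lies 19 mm behind it; z points along the fingers, y is the direction in which the jaws open and shut (so a half turn about z gives the same grasp; the last joint's range is limited). The gripper opens to 85 mm and grips with 20 to 120 N. Pads are 22 mm wide; open, the fingers measure 114 mm over their backs; the gripper's body (76 mm by 85 mm) begins 54 mm behind the grasp point. The pads swing forward as they close: fully open they stand 13 mm farther back than shut.
Start: joints at [-1.213, 0.628, 0.038, 1.517, -0.027, 0.996, -0.02], TCP at [267.276, 592.521, 231.313] pointing down, gripper open.
Joint ranges: [-3.06, 3.06], [-0.37, 2.12], [-1.25, 1.32], [0.18, 2.47], [-1.1, 4.24], [0.23, 1.98], [-2.94, 2.94]. Speed limits (rad/s): [2.57, 2.57, 3.14, 3.14, 3.14, 3.14, 3.14].

### API

Orientations are given as [roll, pitch, yaw] about the fixed x, y, z axes, in that order (R = Rz(yaw) Ry(pitch) Rx(roll)).
In Python, from cell import ctrl gives the robot as it stands.
- The arm moves only by the shell command python3 -m crank 'ROWS' [OPENING]. ROWS is JSON, a list that holds one entry, the list of rows, each a list of 6 numbers: the shift along the tool's x, y, z in units of 30 mm (1.0 is 30 mm), then the turn, a rotation vector about the tool's x, y, z in units of 6 degrees (1.0 is 6 degrees). In form: [[[tx, ty, tz, rx, ry, rz], ...]]. A call has 1 to 12 rows; each row shifts and turns the pose as measured when the row begins, along the tool's axes as they then stand; what a row does not reach is not made up. A row lasts 1/12 s, in which the tool goes at most 41.7 mm and 7.16 degrees, less where a joint would pass 70% of its speed; a pose out of reach is approached as far as the arm can. A call is refused whole if a number of a shift passes 1 or a number of a turn 1, either way. A call with a gripper value outside its range is refused whole. OPENING is the gripper command: -1 is fully open, 1 is shut, values between are in proportion, set as the call begins (- or left out, the last holds). The fingers move at their own pace and stop on an object; the grip force is fixed at half the most. Time passes only in rows, so rows that do not move let the fingers close. It gives the time, the measured TCP pose, the force and the opening at its end, in the units of the state.
- ctrl.read_state(): the state, without advancing time (a new reading comes with each control period).
- ctrl.get_image(name): name is "side" or "top"; returns a dict with "color" (480x640x3 uint8, red, green, blue), "depth" (480x640 float32, mm along the optical axis (not along the pixel's ray), 0 where there is no reading), "camera_matrix" (3x3 intrinsics, pixels), "R" (3x3) and "t" (3): a world point X has camera coordinates R X + t. Camera axes: x right, y down, z forward; pixel columns grow to the right and rows downward; lengths in mm; the calibration is good to about 2 mm. A picture is of the moment at which its call begins.
- ctrl.finish_job(): hands the job in, once; it reports no verdict.
Trained networks look in a picture, given as the dict that the camera call returned (one of the last four; its "shot" number tells which), for a name from the list of things; names that differ only in an ending like _2 or _b are one class to them, and where a whole thing is asked for, a point or a joint stands for the part that bears it (a point fixed in the world has none). Each returns a list of dicts, best first, with "conf" (0 to 1); they miss things now and then, are a little off and sometimes report something else, mostly with a low value. They report only what shows in the picture. A call takes as long as a camera call.
- ctrl.search_frame(query, picture): "extent" ([centre column, centre row, width, height] in pixels, round what is visible of it).
The state is a dict: "clock": time; "qpos": joint angles; "qd": joint speeds; "tau": joint torques, N m; "eef_pos": TCP position; "tool_rot": TCP orientation; "force": force on the tool from outside, world axes, zero at the start; "torque": the same for the moment, N m; "width": finger opening in mm.
Only numpy, scipy, OpenCV 4.12 (cv2) and the standard library are available. Lean on these libraries where they do the work, as an engineer would, in place of code of your own. Each camera call takes 0.05 s, during which the arm holds its last target. There are 200 camera calls.

## Working session

There is one attempt and no reset: what is moved stays moved. The work goes in short steps, Python scripts to look and compute and a shell command to move; the robot and the scene stay as the last step left them, time stands still between calls to the robot, and variables do not carry over. Pictures are saved under pics/ and viewed, about 8 in all and at most 12, crops included, and the job is handed in when it is done.

```bash
mkdir -p pics; cat > h.py <<'E'
import numpy as np, cv2
from cell import ctrl
def w(p,u,v,d=None,z=None):
    K=np.array(p["camera_matrix"]);R=np.array(p["R"]);t=np.array(p["t"])
    r=R.T@(np.linalg.inv(K)@[u,v,1]);c=-R.T@t
    return c+r*(d if d is not None else (z-c[2])/r[2])
def px(p,X):
    q=np.array(p["camera_matrix"])@(np.array(p["R"])@X+np.array(p["t"]));return q[:2]/q[2]
E
python3 - <<'E'
from h import *
print(ctrl.read_state())
for n in("top","side"):
    p=ctrl.get_image(n);cv2.imwrite(f"pics/{n}0.png",p["color"][:,:,::-1])
    for q in("panel","rocker_unit","key_unit","start_unit","dome_unit","coupling","rocker_far","key_top","start_top","dome_top"):
        for r in ctrl.search_frame(q,p)[:2]:
            u,v=r["extent"][:2];d=float(p["depth"][int(v),int(u)])
            print(n,q,round(r["conf"],2),np.round(r["extent"]),np.round(w(p,u,v,d)) if d else None)
E
```

```text
{'clock': 0.0, 'qpos': array([-1.21281903,  0.62933571,  0.03843727,  1.51842229, -0.02701097,
        0.99628147, -0.01998889]), 'qd': array([ 0.00155803,  0.00051689, -0.00010061,  0.00060304, -0.00075537,
        0.00083466, -0.00022854]), 'tau': array([ 1.02844882e-03, -5.63398218e+01,  1.22696355e+00, -1.93442702e+01,
        1.11412266e-02,  1.05730584e-02,  4.99842940e-06]), 'eef_pos': array([266.98681954, 591.92487075, 230.37838825]), 'tool_rot': array([-3.13966366e+00,  1.40448369e-05,  2.71782307e+00]), 'force': array([-0.29976363, -0.03151561, -0.7845295 ]), 'torque': array([-0.03005217,  0.0444056 , -0.00539474]), 'width': 85.37848107975817}
top panel 0.71 [318. 244. 301. 169.] [567.  78.  78.]
top rocker_unit 0.77 [318. 240.  53.  52.] [572.  77.  79.]
top rocker_unit 0.66 [318. 237.  31.  33.] [577.  79.  78.]
top key_unit 0.84 [419. 209.  55.  48.] [627. -58.  80.]
top key_unit 0.66 [317. 246. 301. 170.] [564.  79.  81.]
top start_unit 0.62 [266. 254.  55.  53.] [546. 147.  82.]
top dome_unit 0.7 [366. 226.  58.  55.] [593.  14.  94.]
top dome_unit 0.35 [368. 224.  30.
[... 306 characters left out ...]
4.]
top dome_top 0.62 [368. 223.  31.  29.] [598.  12.  94.]
side panel 0.59 [309. 279. 280. 135.] [544.  19.  58.]
side panel 0.58 [394. 270.  37.  18.] [623. -65.  78.]
side key_unit 0.62 [394. 276.  59.  38.] [621. -67.  69.]
side start_unit 0.93 [257. 241.  56.  30.] [540. 135.  72.]
side start_unit 0.58 [300. 243.  30.  27.] [578.  77.  77.]
side dome_unit 0.56 [345. 259.  58.  38.] [590.  -5.  82.]
side dome_unit 0.33 [344. 253.  32.  19.] [591.  -2.  89.]
side coupling 0.85 [221. 216.  15.  33.] [535. 227.  81.]
side rocker_far 0.67 [299. 241.  30.  27.] [580.  83.  77.]
side key_top 0.71 [396. 268.  40.  22.] [629. -64.  77.]
side start_top 0.55 [256. 235.  24.   8.] [544. 142.  78.]
```

View pics/top0.png

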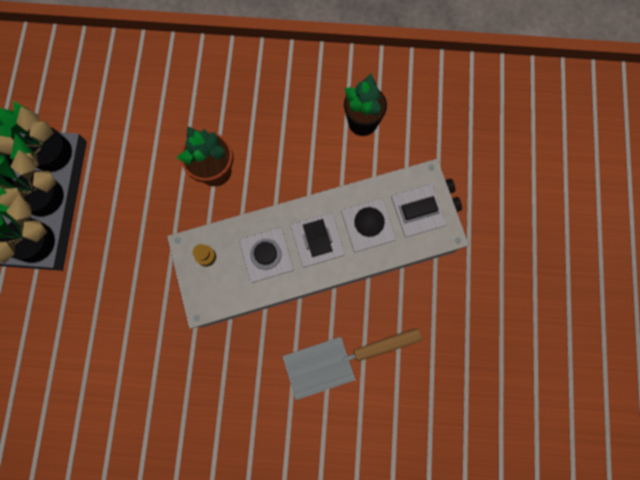

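View pics/side0.png

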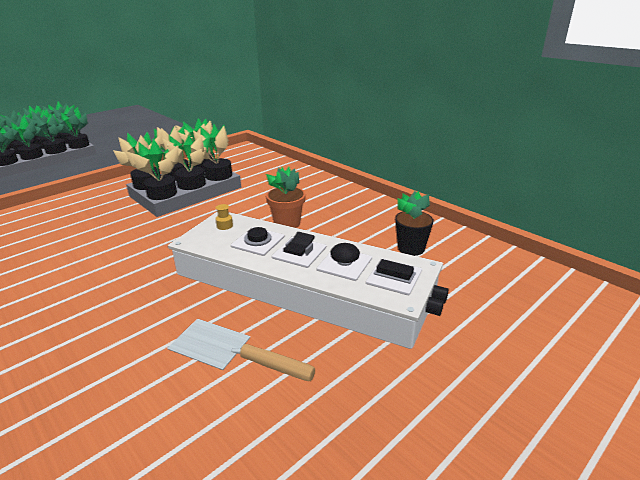

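```bash
python3 - <<'E'
from h import *
p=ctrl.get_image("top")
c=p["color"].astype(int)
# base plates/lid: use depth -> lid points height 55..64 to fit yaw by min area rect
K=p["camera_matrix"];H,W=p["depth"].shape
u,v=np.meshgrid(np.arange(W),np.arange(H));d=p["depth"]
X=np.stack([(u-K[0][2])/K[0][0]*d,(v-K[1][2])/K[1][1]*d,d],-1).reshape(-1,3)
X=(X-p["t"])@np.array(p["R"]);z=X[:,2].reshape(H,W)
m=((z>50)&(z<75)&(d>0)).astype(np.uint8);m=cv2.morphologyEx(m,cv2.MORPH_OPEN,np.ones((5,5)))
n,l,s,_=cv2.connectedComponentsWithStats(m)
i=l[250,290] or 1+np.argmax(s[1:,4]);P=X[(l==i).ravel()]
print(s[i],np.median(P[:,2]),cv2.minAreaRect(P[:,:2].astype(np.float32)))
# dark caps: color on lid
k=((c.max(2)<70)&(z>66)&(z<110)).astype(np.uint8)
n,l,s,ce=cv2.connectedComponentsWithStats(k)
for j in range(1,n):
    if s[j,4]>80:
        Q=X[(l==j).ravel()];print(s[j],Q.mean(0).round(1),[np.round(np.array(a),2) for a in cv2.minAreaRect(Q[:,:2].astype(np.float32))],np.percentile(Q[:,2],[10,50,90]).round(1))
E
```

```text
[  168   159   300   169 23805] 61.77922982528821 ((577.113525390625, 80.18716430664062), (137.12815856933594, 405.9620361328125), 20.917987823486328)
[350  74  32  41 513] [784.9  21.9  96.5] [array([790.27,  21.19]), array([42.25, 54.89]), np.float64(76.9)] [ 87.3  96.7 104.2]
[ 14 126  29  18 132] [690.9 504.4  92.5] [array([687.25, 499.54]), array([19.81, 14.82]), np.float64(63.15)] [ 73.5  95.1 107.1]
[183 131  46  46 895] [682.5 241.3  84. ] [array([685.72, 244.97]), array([52.03, 65.36]), np.float64(61.51)] [ 66.4  69.  106.9]
[ 25 143  16  24  93] [665.9 487.8  92.3] [array([665.97, 487.52]), array([49.05, 10.52]), np.float64(38.16)] [ 74.9  95.6 106.9]
[  0 152  27  34 229] [637.  514.5  96.7] [array([638.88, 518.99]), array([41.36, 16.  ]), np.float64(27.31)] [ 83.7  98.7 107.1]
[  0 177  29  22 137] [612.8 505.5  95.2] [array([609.12, 496.54]), array([43.84, 13.41]), np.float64(67.22)] [ 76.   98.9 108. ]
[401 197  37  23 532] [628.5 -59.2  80.1] [array([629.67, -59.5 ]), array([21.07, 47.01]), np.float64(21.48)] [77.9 80.6 82.3]
[355 207  29  30 664] [601.3  10.3  89.7] [array([602.58,   9.93]), array([39.71, 38.85]), np.float64(3.94)] [86.1 90.  92.8]
[  0 212  30  20 121] [565.7 489.7  94.9] [array([563.37, 486.69]), array([36.02, 15.25]), np.float64(86.31)] [ 79.2  97.6 106.9]
[  0 218  20  20 105] [550.5 501.5  92. ] [array([551.36, 501.52]), array([10.37, 25.13]), np.float64(59.86)] [ 77.3  92.1 106.2]
[303 220  29  37 700] [575.7  79.5  80.1] [array([575.95,  79.1 ]), array([45.49, 30.89]), np.float64(21.41)] [77.5 79.6 83.7]
[253 242  24  23 425] [548.7 149.2  80.6] [array([549.39, 149.68]), array([30.57, 29.91]), np.float64(81.01)] [79.  81.1 82.7]
```

The top picture shows, from left to right, the coupling (203,255), flat button (265,253), rocker (318,238), dome (369,222) and bar key (419,208). The side picture agrees: the rocker's far end is up at (300,240), and the trowel lies in front. Fitted panel: centre (577,80), yaw 0.365. The cap positions match the 75 mm pitch.

I'll shut the fingers and turn the tool x axis to the panel's −x (yaw 3.507, so −45° about tool z).

```bash
cat >> h.py <<'E'
from scipy.spatial.transform import Rotation as Ro
C=np.array([577.,80.]);Y=0.365
def pan(x,y,h):
    c,s=np.cos(Y),np.sin(Y);return np.array([C[0]+c*x-s*y,C[1]+s*x+c*y,60+h])
def go(T):
    s=ctrl.read_state();R=Ro.from_euler("xyz",s["tool_rot"])
    Rt=Ro.from_euler("xyz",[np.pi,0,Y+np.pi])
    print("t",round(s["clock"],2),"pos",s["eef_pos"].round(1),"F",s["force"].round(1),"w",round(s["width"],1))
    print("units",(R.inv().apply(T-s["eef_pos"])/30).round(3),"turn",(np.degrees((R.inv()*Rt).as_rotvec())/6).round(3))
E
python3 -m crank '[[[0,0,0,0,0,-1],[0,0,0,0,0,-1],[0,0,0,0,0,-1],[0,0,0,0,0,-1],[0,0,0,0,0,-1],[0,0,0,0,0,-1],[0,0,0,0,0,-1],[0,0,0,0,0,-0.5],[0,0,0,0,0,0],[0,0,0,0,0,0]]]' 1
python3 -c "
from h import *
go(pan(18,0,70))"
```

```text
clock: 1.98
eef_pos: [267.6, 592.4, 231.4]
tool_rot: [-3.141, 0.001, -2.743]
force: [0.1, -0.3, -0.9]
width: 0.0
t 1.98 pos [267.6 592.4 231.4] F [ 0.1 -0.3 -0.9] w 0.0
units [ -3.466 -19.765   3.389] turn [-0.004  0.007  0.324]
```

```bash
python3 -m crank '[[[-0.17,-0.95,0,0,0,0.3],[-0.17,-0.95,0,0,0,0],[-0.17,-0.95,0,0,0,0],[-0.17,-0.95,0,0,0,0],[-0.17,-0.95,0,0,0,0],[-0.17,-0.95,0,0,0,0],[-0.17,-0.95,0,0,0,0],[-0.17,-0.95,0,0,0,0],[-0.17,-0.95,0,0,0,0],[-0.17,-0.95,0,0,0,0]]]'
python3 -c "
from h import *
go(pan(18,0,70))"
```

```text
clock: 2.82
eef_pos: [416.6, 342.8, 230.0]
tool_rot: [3.134, 0.002, -2.779]
force: [0.3, 0.1, 0.5]
width: -0.1
t 2.82 pos [416.6 342.8 230. ] F [0.3 0.1 0.5] w -0.1
units [ -2.491 -10.11    3.264] turn [ 0.071  0.018 -0.027]
```

```bash
python3 -m crank '[[[-0.25,-0.95,0.1,0,0,0],[-0.25,-0.95,0.1,0,0,0],[-0.25,-0.95,0.1,0,0,0],[-0.25,-0.95,0.1,0,0,0],[-0.25,-0.95,0.1,0,0,0],[-0.25,-0.95,0.1,0,0,0],[-0.25,-0.95,0.1,0,0,0],[-0.25,-0.95,0.1,0,0,0],[-0.25,-0.95,0.1,0,0,0],[-0.2,-0.95,0.1,0,0,0],[-0.1,-0.4,0.1,0,0,0],[0,0,0,0,0,0]]]'
python3 -c "
from h import *
go(pan(18,0,70))"
```

```text
clock: 3.82
eef_pos: [602.9, 69.5, 196.0]
tool_rot: [3.14, 0.008, -2.811]
force: [-0.4, 0.6, 0.1]
width: 0.1
t 3.82 pos [602.9  69.5 196. ] F [-0.4  0.6  0.1] w 0.1
units [0.121 0.627 2.2  ] turn [ 0.016  0.08  -0.33 ]
```

```bash
python3 -m crank '[[[0.12,0.6,0.4,0,0.08,-0.33],[0,0,0.7,0,0,0],[0,0,0.7,0,0,0],[0,0,0.7,0,0,0],[0,0,0.3,0,0,0],[0,0,0,0,0,0]]]'
python3 - <<'E'
from h import *
go(pan(18,0,40))
for n in("side","top"):
    p=ctrl.get_image(n);print(px(p,pan(18,0,22)))
    u,v=px(p,pan(0,0,20)).astype(int)
    cv2.imwrite(f"pics/{n}1.png",cv2.resize(p["color"][v-70:v+70,u-90:u+90,::-1],None,fx=4,fy=4))
E
```

```text
clock: 4.32
eef_pos: [588.2, 100.2, 109.8]
tool_rot: [3.132, 0.002, -2.766]
force: [-0.6, 0.7, 0.4]
width: -0.1
t 4.32 pos [588.2 100.2 109.8] F [-0.6  0.7  0.4] w -0.1
units [-0.004 -0.5    0.322] turn [0.089 0.014 0.104]
[303.95758402 234.13446522]
[313.24737074 224.18529484]
```

View pics/side1.png

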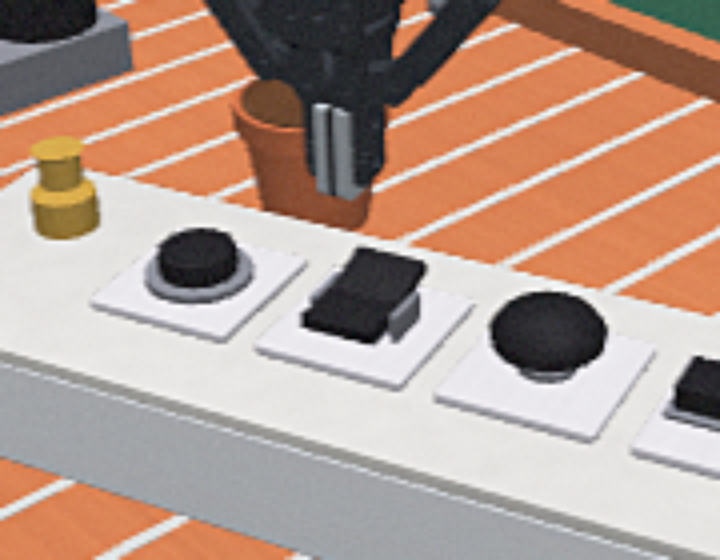

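The side crop shows the closed fingers hanging behind and left of the rocker's raised far half (crop 385,270), with the button ring low and the dome well clear to the right. I'll correct the sideways error and settle.

```bash
python3 -m crank '[[[0,-0.25,0,0.09,0,0.1],[0,-0.2,0,0,0,0],[0,0,0,0,0,0],[0,0,0,0,0,0]]]'
python3 -c "
from h import *
go(pan(18,0,40))"
```

```text
clock: 4.75
eef_pos: [597.5, 87.6, 115.8]
tool_rot: [-3.138, 0.011, -2.777]
force: [0.1, -0.4, 0.7]
width: -0.0
t 4.75 pos [597.5  87.6 115.8] F [ 0.1 -0.4  0.7] w -0.0
units [0.135 0.008 0.526] turn [-0.031  0.109 -0.003]
```

```bash
python3 -m crank '[[[0.14,0,0.3,0,0.1,0],[0,0,0.2,0,0,0],[0,0,0,0,0,0],[0,0,0,0,0,0]]]'
python3 -c "
from h import *
go(pan(18,0,17))
go(pan(18,0,17))"
```

```text
clock: 5.08
eef_pos: [594.4, 84.8, 100.6]
tool_rot: [-3.138, 0.002, -2.779]
force: [-0.2, 0.8, -1.3]
width: -0.2
t 5.08 pos [594.4  84.8 100.6] F [-0.2  0.8 -1.3] w -0.2
units [-0.     0.061  0.787] turn [-0.039  0.022 -0.025]
t 5.08 pos [594.4  84.8 100.6] F [-0.2  0.8 -1.3] w -0.2
units [-0.     0.061  0.787] turn [-0.039  0.022 -0.025]
```

Well placed, 23.6 mm above full travel. Pressing down now.

```bash
python3 -m crank '[[[0,0.05,0.25,0,0,0],[0,0,0.2,0,0,0],[0,0,0.15,0,0,0],[0,0,0.1,0,0,0],[0,0,0.05,0,0,0],[0,0,0,0,0,0]]]'
python3 -c "
from h import *
go(pan(18,0,17))"
```

```text
clock: 5.58
eef_pos: [596.4, 87.1, 77.1]
tool_rot: [-3.137, 0.007, -2.779]
force: [-1.5, -0.4, 4.6]
width: -0.0
t 5.58 pos [596.4  87.1  77.1] F [-1.5 -0.4  4.6] w -0.0
units [0.088 0.01  0.002] turn [-0.045  0.069 -0.022]
```

```bash
python3 -m crank '[[[0.05,0,0.1,0,0.05,0],[0,0,0.1,0,0,0],[0,0,0.1,0,0,0]]]'; python3 -m crank '[[[0,0,0.15,0,0,0],[0,0,0.15,0,0,0]]]'
```

```text
clock: 5.83
eef_pos: [596.5, 87.1, 76.8]
tool_rot: [-3.135, 0.005, -2.779]
force: [-7.0, -1.5, 25.4]
width: -0.3
clock: 6.0
eef_pos: [596.5, 87.1, 76.6]
tool_rot: [-3.133, 0.006, -2.78]
force: [-9.4, -2.4, 39.6]
width: -0.1
```

End stop reached firmly (39.6 N at z 76.6). I'll lift off and take a look.

```bash
python3 -m crank '[[[0,0,-0.4,0,0,0],[0,0,-0.7,0,0,0],[0,0,-0.6,0,0,0],[0,0,-0.2,0,0,0],[0,0,0,0,0,0]]]'
python3 -m crank '[[[0.05,-0.6,0,0,0,0],[0,-0.9,0,0,0,0],[0,-0.9,0,0,0,0],[0,-0.9,0,0,0,0],[0,-0.6,0,0,0,0],[0,-0.3,0,0,0,0],[0,0,0,0,0,0],[0,0,0,0,0,0]]]'
python3 - <<'E'
from h import *
go(pan(0,-150,40))
p=ctrl.get_image("side")
u,v=px(p,pan(0,-60,20)).astype(int)
cv2.imwrite("pics/side2.png",cv2.resize(p["color"][v-70:v+70,u-90:u+90,::-1],None,fx=4,fy=4))
E
```

```text
clock: 6.42
eef_pos: [593.7, 87.5, 137.0]
tool_rot: [-3.133, 0.003, -2.779]
force: [0.4, 0.3, -0.2]
width: 0.1
clock: 7.08
eef_pos: [632.8, -32.3, 127.6]
tool_rot: [-3.141, -0.01, -2.774]
force: [-0.4, 0.3, -0.7]
width: -0.0
t 7.08 pos [632.8 -32.3 127.6] F [-0.4  0.3 -0.7] w -0.0
units [ 0.393 -0.838  0.925] turn [-0.008 -0.096  0.029]
```

View pics/side2.png

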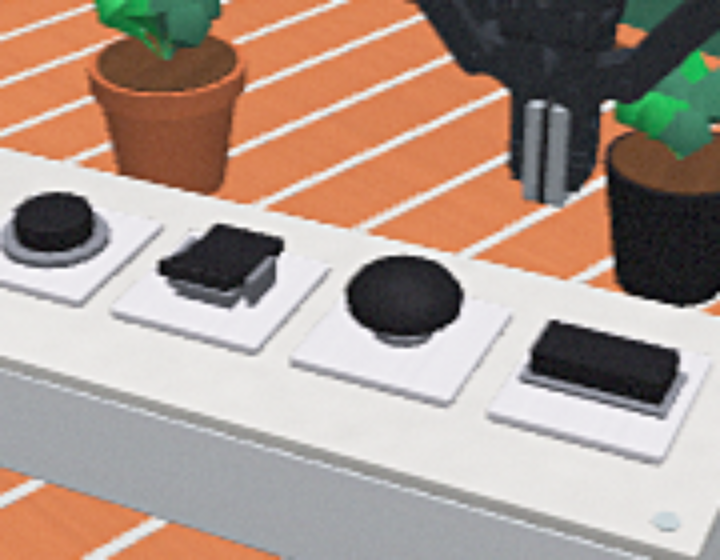

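The rocker (crop 225,260) is now near-end-up with the far half level, so it has tipped. The key (605,360) is still out and the dome (405,295) is untouched. Next, the key.

```bash
python3 -m crank '[[[0.2,-0.4,0,0,-0.1,0],[0.15,-0.35,0,0,0,0],[0,0,0.2,0,0,0],[0,0,0.2,0,0,0],[0,0,0,0,0,0],[0,0,0,0,0,0]]]'
python3 -c "
from h import *
go(pan(0,-150,12))"
```

```text
clock: 7.63
eef_pos: [629.1, -47.7, 113.4]
tool_rot: [3.136, -0.001, -2.762]
force: [-0.2, 0.7, 0.1]
width: -0.1
t 7.63 pos [629.1 -47.7 113.4] F [-0.2  0.7  0.1] w -0.1
units [ 0.107 -0.408  1.377] turn [ 0.052 -0.006  0.135]
```

```bash
python3 -m crank '[[[0.1,-0.4,0.2,0,0,0.13],[0,0,0.3,0,0,0],[0,0,0,0,0,0],[0,0,0,0,0,0]]]'
python3 -c "
from h import *
go(pan(0,-150,12))"
```

```text
clock: 7.97
eef_pos: [631.2, -59.2, 96.4]
tool_rot: [3.135, -0.0, -2.775]
force: [-0.3, -0.1, -0.3]
width: 0.1
t 7.97 pos [631.2 -59.2  96.4] F [-0.3 -0.1 -0.3] w 0.1
units [ 0.031 -0.026  0.814] turn [ 0.059 -0.004  0.012]
```

```bash
python3 -m crank '[[[0,0,0.25,0.06,0,0],[0,0,0.2,0,0,0],[0,0,0.15,0,0,0],[0,0,0.15,0,0,0],[0,0,0.1,0,0,0],[0,0,0.1,0,0,0]]]'
python3 -m crank '[[[0,0,0.1,0,0,0],[0,0,0.1,0,0,0],[0,0,0.1,0,0,0]]]'
```

```text
clock: 8.47
eef_pos: [632.2, -59.2, 71.4]
tool_rot: [-3.139, 0.001, -2.776]
force: [-10.7, 0.2, 37.2]
width: -0.0
clock: 8.72
eef_pos: [632.1, -59.2, 71.6]
tool_rot: [-3.137, 0.001, -2.776]
force: [-6.4, 0.1, 22.8]
width: -0.1
```

The key is on its end stop (z 71.5, 37 N). Lifting and moving to the flat button, passing above the dome.

```bash
python3 -m crank '[[[0,0,-0.4,0,0,0],[0,0,-0.7,0,0,0],[0,0,-0.7,0,0,0],[0,0,-0.2,0,0,0],[0,0,0,0,0,0]]]'
python3 -m crank '[[[0,0.6,0,0,0,0],[0,0.9,0,0,0,0],[0,0.9,0,0,0,0],[0,0.9,0,0,0,0],[0,0.9,0,0,0,0],[0,0.9,0,0,0,0],[0,0.9,0,0,0,0],[0,0.6,0,0,0,0],[0,0.3,0,0,0,0],[0,0,0,0,0,0],[0,0,0,0,0,0]]]'
python3 - <<'E'
from h import *
go(pan(0,75,40))
p=ctrl.get_image("side")
u,v=px(p,pan(0,-40,20)).astype(int)
cv2.imwrite("pics/side3.png",cv2.resize(p["color"][v-70:v+70,u-95:u+95,::-1],None,fx=4,fy=4))
E
```

```text
clock: 9.13
eef_pos: [631.3, -57.9, 133.6]
tool_rot: [-3.137, 0.001, -2.775]
force: [-0.3, -0.3, 0.1]
width: 0.3
clock: 10.05
eef_pos: [549.9, 139.5, 118.7]
tool_rot: [-3.137, -0.012, -2.78]
force: [1.1, 0.3, -0.5]
width: -0.0
t 10.05 pos [549.9 139.5 118.7] F [ 1.1  0.3 -0.5] w -0.0
units [-0.144  0.327  0.619] turn [-0.041 -0.118 -0.028]
```

View pics/side3.png

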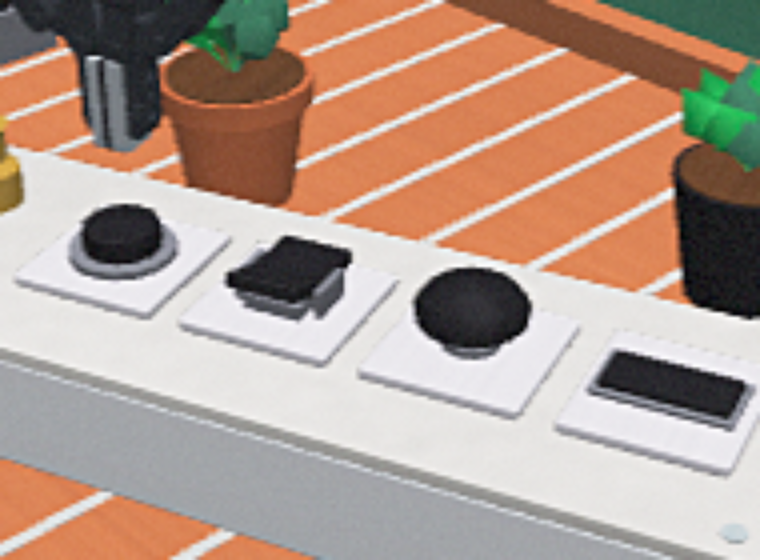

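The key (crop 672,385) is now flush in its frame, the rocker is still tipped, and the dome is up. Aligning over the flat button (122,235).

```bash
python3 -m crank '[[[-0.14,0.3,0.2,0,-0.1,0],[0,0,0.25,0,0,0],[0,0,0,0,0,0],[0,0,0,0,0,0],[0,0,0,0,0,0]]]'
python3 -c "
from h import *
go(pan(0,75,13))"
```

```text
clock: 10.52
eef_pos: [552.7, 143.6, 102.5]
tool_rot: [-3.134, -0.002, -2.789]
force: [-0.7, 0.2, 0.1]
width: 0.1
t 10.52 pos [552.7 143.6 102.5] F [-0.7  0.2  0.1] w 0.1
units [0.003 0.237 0.981] turn [-0.069 -0.017 -0.116]
```

```bash
python3 -m crank '[[[0,0.24,0.1,-0.06,0,-0.1],[0,0,0.1,0,0,0],[0,0,0,0,0,0],[0,0,0,0,0,0]]]'
python3 -c "
from h import *
go(pan(0,75,13))"
```

```text
clock: 10.85
eef_pos: [550.6, 149.9, 96.0]
tool_rot: [-3.141, -0.001, -2.779]
force: [-0.6, -0.0, 0.1]
width: 0.1
t 10.85 pos [550.6 149.9  96. ] F [-0.6 -0.   0.1] w 0.1
units [0.008 0.009 0.767] turn [-0.006 -0.012 -0.023]
```

```bash
python3 -m crank '[[[0,0,0.25,0,0,0],[0,0,0.2,0,0,0],[0,0,0.15,0,0,0],[0,0,0.15,0,0,0],[0,0,0.1,0,0,0],[0,0,0.1,0,0,0]]]'
python3 -m crank '[[[0,0,0.1,0,0,0],[0,0,0.1,0,0,0]]]'
```

```text
clock: 11.35
eef_pos: [551.8, 150.3, 72.6]
tool_rot: [-3.139, 0.002, -2.779]
force: [-9.7, -2.3, 38.8]
width: 0.3
clock: 11.52
eef_pos: [551.8, 150.3, 72.7]
tool_rot: [-3.138, 0.003, -2.78]
force: [-7.0, -2.8, 27.1]
width: -0.1
```

Fully down (z 72.6, 27–39 N). Holding with steady light pressure for about 2 s more.

```bash
python3 -m crank '[[[0,0,0.1,0,0,0],[0,0,0.1,0,0,0],[0,0,0.1,0,0,0],[0,0,0.1,0,0,0],[0,0,0.1,0,0,0],[0,0,0.1,0,0,0],[0,0,0.1,0,0,0],[0,0,0.1,0,0,0],[0,0,0.1,0,0,0],[0,0,0.1,0,0,0],[0,0,0.1,0,0,0],[0,0,0.1,0,0,0]]]'
python3 -m crank '[[[0,0,0.1,0,0,0],[0,0,0.1,0,0,0],[0,0,0.1,0,0,0],[0,0,0.1,0,0,0],[0,0,0.1,0,0,0],[0,0,0.1,0,0,0],[0,0,0.1,0,0,0],[0,0,0.1,0,0,0],[0,0,0.1,0,0,0],[0,0,0.1,0,0,0],[0,0,0.1,0,0,0]]]'
```

```text
clock: 12.52
eef_pos: [551.8, 150.2, 72.7]
tool_rot: [-3.13, 0.013, -2.781]
force: [-7.1, -2.0, 29.6]
width: 0.2
clock: 13.43
eef_pos: [551.8, 150.3, 72.7]
tool_rot: [-3.123, 0.021, -2.781]
force: [-7.7, -2.0, 30.3]
width: -0.2
```

```bash
python3 -m crank '[[[0,0,-0.4,0,0,0],[0,0,-0.8,0,0,0],[0,0,-0.9,0,0,0],[0,0,-0.9,0,0,0],[0,0,-0.3,0,0,0],[0,0,0,0,0,0],[0,0,0,0,0,0],[0,0,0,0,0,0]]]'
python3 - <<'E'
from h import *
go(pan(0,75,20))
p=ctrl.get_image("side");cv2.imwrite("pics/side4.png",cv2.resize(p["color"][150:390,150:470,::-1],None,fx=2.5,fy=2.5))
E
```

```text
clock: 14.1
eef_pos: [548.6, 151.0, 173.7]
tool_rot: [-3.122, 0.021, -2.781]
force: [0.9, -0.4, 0.3]
width: 0.2
t 14.1 pos [548.6 151.  173.7] F [ 0.9 -0.4  0.3] w 0.2
units [0.024 0.011 3.124] turn [-0.185  0.196 -0.042]
```

View pics/side4.png

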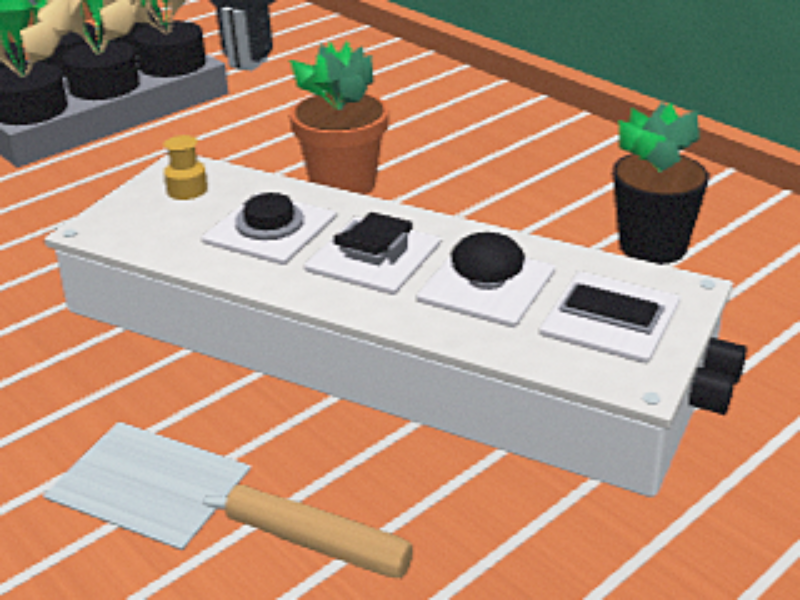

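The flat button is back up (crop 268,210), the rocker is tipped (375,235), the key is in (610,305) and the dome is up (487,258). The pots, coupling and trowel are in place, and the gripper is clear.

```bash
python3 -c "
from cell import ctrl
print(ctrl.finish_job())"
```

```text
the job is handed in; nothing more can be done
None
```

I started the misting line in the order asked, using the closed fingers, and handed the job in at about 14 s on the clock.

| Step | What I did | Reading at the end stop |
|---|---|---|
| 1. Rocker | Tipped it fully over at its far end | z 76.6 mm (77 expected), 40 N |
| 2. Bar key | Pushed it fully in | z 71.5 mm (72 expected), 37 N |
| 3. Flat round button | Pressed it fully down, held it at least 2.1 s, then released it | z 72.7 mm (73 expected), about 30 N |

- **Last picture:** the rocker is tipped over, the key is flush in its frame and the flat button is back up. The dome is up, and the two pots, coupling and trowel are where they were. The gripper is clear of everything, about 94 mm above the button.
- **Failed or disagreeing checks:** none. The sideways moves first stopped 10 to 30 mm off target, and I corrected each one before pressing.
- **Force margin:** the presses peaked at about 40 N in the readings taken at the end of each call. That is the fingers' own force, not the arm or gripper body, and is well under the 120 N wrist limit.

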